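Start the repaired inverter from its two-stage lever

TASK

Start the repaired inverter: with the fingertips, push the big selector lever on its top panel out of off, past the first detent and on to its second stop, then press the round start button on the separate station fully down and let it come up again. Push the lever without pinching it, do not press the start button before the lever is home, and leave the small trim slider and everything else on the bench where it is; nothing is to be picked up.

Things in the scene. Friction and masses are not known exactly. Their poses are not given: they have to be found in the camera images.
- inverter: The inverter under test: a low aluminium case 130 mm (its x) by 240 mm (its y) by 70 mm high, too heavy to shift. Origin: centre of its underside on the bench; z up. Its flat top panel, 70 mm above the bench, carries the big selector lever (25 mm to the +x side of the centre line) and the small trim slider (37 mm to the -x side). Three dark ticks on the panel beside the selector mark off, first detent and second stop along y.
- lever (a joint): Selector position along the case's +y, m: 0 = off, 0.030 = first detent (standby), 0.060 = second stop (run). A sprung ball rides over humps at about 0.014 and 0.046; each costs about 10 N at 0.05 m/s. Past the second it runs on to about 0.055 and must be pushed the rest, against 1 N friction, to the hard stop; it stays where left. Starts within 4 mm of off.
- lever_grip (a point): Centre of the selector lever's handle, 29 mm above the top panel (99 mm above the bench). The handle is an upright block 34 mm wide (case x), 22 mm thick along the travel (case y) including a 30 x 24 mm rubber pad on each of the two broad faces (pad surfaces 11 mm to -y and +y of this point; the -y one is the one to push on), from 14 to 44 mm above the panel, on a thin stem. The point's axes are the case's; it moves along the case's +y as the joint grows.
- trim_ball (a point): Centre of the small trim slider's ball, 16 mm across, 15 mm above the top panel, on its own slot 62 mm to the -x side of the selector's slot. Moves along the case's y with little force. Not to be shifted.
- station: Push-button station: grey box 85 x 85 x 45 mm, too heavy to shift, to the left or to the right of the inverter. Origin: centre of its underside.
- start (a joint): Travel of the start button in m: 0 = up, 0.006 = fully down. A spring button; fully down takes 5 N; it comes back up when let go.
- start_top (a point): Centre of the top face of the start button, a round button 32 mm across that stands up in the middle of the station. It is pressed straight down.
- transformer: Bystander: the iron-cored transformer, 60 x 74 x 50 mm, loose. Origin: centre of its underside.
- capacitor: Bystander: a black can capacitor, 22 mm across, 32 mm tall, standing loose on the inverter's top panel near the end of the case the lever travels towards. Origin: centre of its underside.
- spool: Bystander: a solder spool, 54 mm across, 40 mm tall. Origin: centre of its underside.
- flux: Bystander: a flux jar, 48 mm across, 55 mm tall. Origin: centre of its underside.
- driver: Bystander: a screwdriver lying on the bench, 190 mm long. Origin: centre of its underside.
- meter: Bystander: a multimeter lying on its back, 90 x 165 x 33 mm. Origin: centre of its underside.
- board: Bystander: a loose circuit board, 90 x 130 mm with parts up to 26 mm tall. Origin: centre of its underside.

How it is judged:
On the way, in this order (a step that is already met when the one before it is completed fails the run):
1. the selector lever is at its second stop (value of joint lever above 0.057 m), for 0.2 s.
2. the start button is pressed down with the lever still at its second stop (value of joint start above 0.0045 m and value of joint lever above 0.057 m), for 0.05 s.
At the end, for the whole second after the job is handed in: The lever stands still within 3 mm of its second stop (joint over 0.057 m), the start button is up again (under 1 mm), the trim slider is within 6 mm of its start, and every loose thing is within 20 mm of where it stood (value of joint lever above 0.057 m and velocity of joint lever below 0.01 m/s and value of joint start below 0.001 m and distance of trim_ball from where it was at the start of the episode below 0.006 m and distance of each of transformer, capacitor, spool, flux, driver, meter, board from where it was at the start of the episode below 0.02 m); the robot touches nothing.
It fails at once if the start button is pressed before the lever is at its second stop (value of joint start above 0.003 m and value of joint lever below 0.054 m).
It fails at once if the lever is pinched: both its broad faces squeezed at once (contact force between each of lever_c2, lever_c3 and the fingers above 3 N).
It fails at once if the trim slider is shifted by more than 6 mm (distance of trim_ball from where it was at the start of the episode above 0.006 m).
It fails at once if a loose bystander is lifted, carried or pushed more than 20 mm from its place (distance of any of transformer, capacitor, spool, flux, driver, meter, board from where it was at the start of the episode above 0.02 m).
It also fails if it takes over 35 s, if anything falls off the work surface, if the arm or the gripper's body presses on something with over 40 N, if the wrist force passes 120 N, or if a joint passes its speed limit or range.

ROBOT

A 6-joint arm with a two-finger parallel gripper is mounted at the origin on the work surface. World frame = base frame: x ahead of the robot, y to its left, z up, the work surface at z = 0. Lengths are in m, angles in rad, forces in N, time in s.
With the tool pointing down it reaches from about 0.35 to 0.875 m from the base axis. Payload 4.2 kg.
Tool frame: the origin (TCP) lies on the centre line of the jaws, within the pads' length; the fingertips stand 11 mm ahead of it and the grasp point (between the pads) lies 8 mm behind it; z points along the fingers, y is the line along which they close (so a half turn about z gives the same grasp; the last joint's range is limited). The gripper opens to 87 mm and grips with 3 to 60 N. Pads are 19 mm wide; open, the fingers measure 117 mm over their backs; the gripper's body (75 mm by 190 mm) begins 51 mm behind the grasp point.
Start: joints at [1.391, 0.385, 0.008, 0, -1.194, -0.259], TCP at [0.265, 0.566, 0.234] pointing down, gripper open.
Joint ranges: [-3.14, 3.14], [-1.21, 2.06], [-1.07, 1.41], [-3.16, 2.05], [-2.99, -0.16], [-3.1, 3.1]. Speed limits (rad/s): [2.79, 2.79, 3.14, 3.14, 3.14, 3.14].

INTERFACE

Orientations are given as [roll, pitch, yaw] about the fixed x, y, z axes, in that order (R = Rz(yaw) Ry(pitch) Rx(roll)).
In Python, from bench import get_obs, eyes, ticket gives the robot as it stands.
- The arm moves only by the tool send_rows, never from a script. Its argument "steps" is a list that holds one entry, the list of rows, each a list of 6 numbers: the shift along the tool's x, y, z in units of 50 mm (1.0 is 50 mm), then the turn, a rotation vector about the tool's x, y, z in units of 8 degrees (1.0 is 8 degrees). In form: [[[x, y, z, ax, ay, az], ...]]. A call has 1 to 12 rows; each row is the pose to reach, as a shift and turn from the pose commanded when the call began, along the tool's axes at that moment; what a row does not reach only later rows make up. A row lasts 1/10 s, in which the tool goes at most 50 mm and 8.59 degrees, less where a joint would pass 70% of its speed; a pose out of reach is approached as far as the arm can. A call with a gripper value outside its range is refused whole. "gripper" is the finger opening in mm, from 0 to 87, set as the call begins (left out, the last holds). The fingers move at their own pace and stop on an object; "newtons" is the grip in N (left out, the last holds). Time passes only in rows, so rows that repeat a pose let the fingers close. It gives the time, the measured TCP pose, the force, the opening and the grip force at its end, in the units of the state.
- get_obs(): the state, without advancing time (a new reading comes with each control period).
- eyes.snapshot(name): name is "scene" or "side" or "wrist"; returns a dict with "frame" (480x640x3 uint8, blue, green, red), "fx", "fy", "cx", "cy" (pixels), "k1" (the pictures are not rectified: a ray, as slopes to the right and down, at radius r is drawn at 1 + k1 r^2 times it, then the intrinsics apply), "R" (3x3) and "t" (3): a world point X has camera coordinates R X + t. Camera axes: x right, y down, z forward; pixel columns grow to the right and rows downward; lengths in m; the calibration is good to about 2 mm. A picture is of the moment at which its call begins. There is no depth.
- ticket.job_done(): hands the job in; it is judged then, once.
The state is a dict: "t": time; "q": joint angles; "joint_velocities": joint speeds; "tau": joint torques, N m; "position": TCP position; "tool_rot": TCP orientation; "ft_force": force on the tool from outside, world axes, zero at the start; "torque": the same for the moment, N m; "finger_gap": finger opening in m; "grasp_force": force on a finger pad.
Only numpy, scipy, OpenCV 4.12 (cv2) and the standard library are available. Lean on these libraries where they do the work, as an engineer would, in place of code of your own. Each camera call takes 0.05 s, during which the arm holds its last target. There are 200 camera calls.

## Working session

There is one attempt and no reset: what is moved stays moved. The work goes in short steps, Python scripts to look and compute and a tool call to move; the robot and the scene stay as the last step left them, time stands still between calls to the robot, and variables do not carry over. Pictures are saved under pics/ and viewed, at most 10 in all, crops included, and the job is handed in when it is done.

Besides the shell and the picture viewer there is one more tool, called after "Request:" as name(argument=value, ...) on one line, values as JSON. send_rows: Moves the arm, as the interface text tells. Its arguments: {"type":"object","properties":{"steps":{"type":"array"},"gripper":{"type":"number"},"newtons":{"type":"number"}},"required":["steps"]}

```bash
mkdir -p pics; cat > h.py <<'E'
import numpy as np, cv2
from bench import get_obs, eyes, ticket
def snap(n,f):
    s=eyes.snapshot(n); cv2.imwrite('pics/'+f,s['frame']); np.save('pics/'+f+'.npy',s,allow_pickle=True); return s
def load(f): return np.load('pics/'+f+'.npy',allow_pickle=True).item()
def ray(s,u,v):
    K=np.array([[s['fx'],0,s['cx']],[0,s['fy'],s['cy']],[0,0,1.]])
    p=cv2.undistortPoints(np.array([[[u,v]]],float),K,np.array([s['k1'],0,0,0,0.]))[0,0] if 0 else None
    d=np.array([(u-s['cx'])/s['fx'],(v-s['cy'])/s['fy']]); x=d.copy()
    for _ in range(20): x=d/(1+s['k1']*(x@x))
    R=np.array(s['R']); return -R.T@np.array(s['t']), R.T@np.array([x[0],x[1],1])
def onz(s,u,v,z):
    o,d=ray(s,u,v); return o+d*(z-o[2])/d[2]
def proj(s,X):
    c=np.array(s['R'])@np.array(X)+np.array(s['t']); x=c[:2]/c[2]; x=x*(1+s['k1']*(x@x))
    return x[0]*s['fx']+s['cx'],x[1]*s['fy']+s['cy']
E
python3 - <<'E'
from h import *
a=snap('scene','s1.png');b=snap('side','d1.png');c=snap('wrist','w1.png')
for s in (a,b,c): print(-np.array(s['R']).T@s['t'], np.array(s['R'])[2])
print(get_obs())
E
```

```text
[ 1.08164949 -0.75922384  0.93368578] [-0.40677554  0.58707186 -0.69991449]
[-0.06015665 -0.5743697   1.15369685] [ 0.47720922  0.40877701 -0.77792848]
[0.32978523 0.53572091 0.38394787] [-0.23705228  0.10881947 -0.96538311]
{'t': 0.15, 'q': array([ 1.39057747e+00,  3.85381399e-01,  6.95159692e-03, -3.40400996e-04,
       -1.19399326e+00, -2.58591618e-01]), 'joint_velocities': array([ 0.00166891, -0.00051344,  0.00279246,  0.00053175,  0.00078344,
        0.00057523]), 'tau': array([-6.71890739e-04, -3.91052878e+01,  1.87586099e+01,  4.22234684e+00,
        1.23845239e-02, -1.37569323e-04]), 'position': array([0.26534948, 0.56540266, 0.23271634]), 'tool_rot': array([ 3.13993910e+00, -1.10193455e-04, -4.38935892e-01]), 'ft_force': array([ 0.18466452, -0.9929157 ,  1.06331707]), 'torque': array([ 0.0072358 , -0.0394501 , -0.00594698]), 'grasp_force': 0.0, 'finger_gap': 0.08709812697645235}
```

View pics/s1.png

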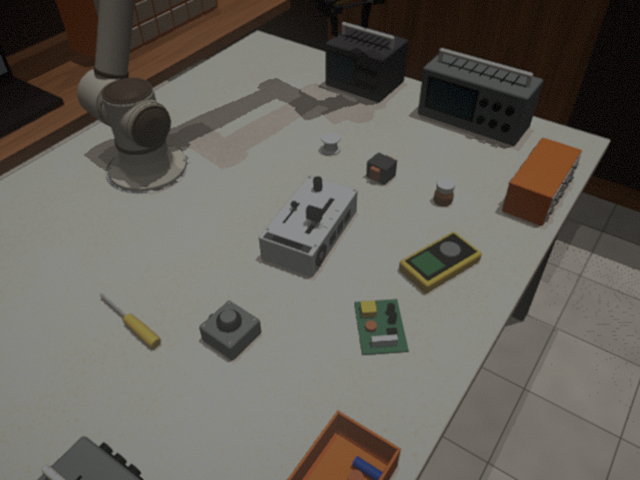

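View pics/d1.png

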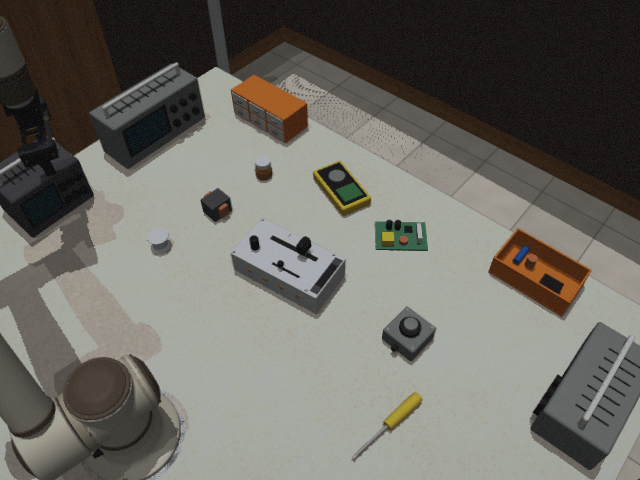

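The scene view shows the inverter near (310,222), the lever at (314,213), the capacitor at (318,184) and the station at (230,325). In the side view the lever is at (303,243), the capacitor at (254,242) and the button at (410,326). I'll zoom in on both.

```bash
python3 - <<'E'
from h import *
a=load('s1.png')['frame'];b=load('d1.png')['frame']
A=cv2.resize(a[170:280,250:370],None,fx=3.33,fy=3.33,interpolation=2)
B=cv2.resize(b[210:320,225:355],None,fx=3.33,fy=3.33,interpolation=2)[:,:]
A=cv2.convertScaleAbs(A,alpha=1.5)
B=cv2.convertScaleAbs(B,alpha=1.3)
h=np.hstack([A[:366],B[:366]]);h=cv2.resize(h,(800,int(h.shape[0]*800/h.shape[1])));print(h.shape,800/(A.shape[1]+B.shape[1]))
cv2.imwrite('pics/c1.png',h)
s=load('d1.png');c=load('s1.png')
print('btn',onz(s,410,324,.06),onz(c,228,316,.06))
print('cap',onz(s,254,237,.102),onz(c,318,180,.102))
print('lev',onz(s,304,241,.11),onz(c,314,208,.11))
E
```

```text
(351, 800, 3) 0.9603841536614646
btn [ 0.54338783 -0.29507917  0.06      ] [ 0.53949713 -0.29229583  0.06      ]
cap [0.47663376 0.10434328 0.102     ] [0.47707023 0.10132012 0.102     ]
lev [0.53807113 0.00349412 0.11      ] [0.53055851 0.00860138 0.11      ]
```

View pics/c1.png

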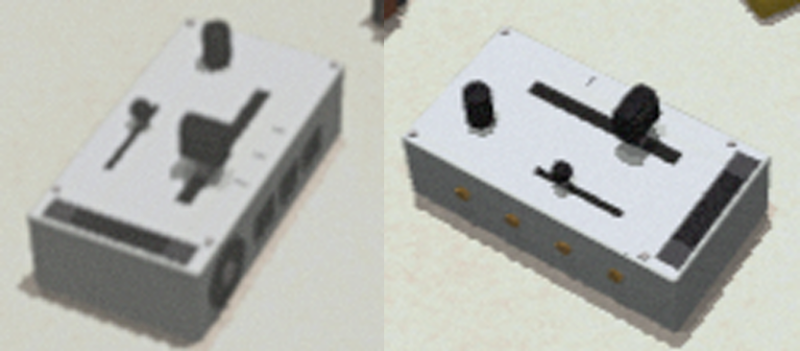

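The zoom shows all four top-panel corners in both views: scene crop (30,217), (198,270), (343,68), (185,15) and side crop (672,280), (770,158), (503,28), (403,138). The lever is near off, and the capacitor stands at the far end.

```bash
cat > fit.py <<'E'
from h import *
s=load('d1.png');c=load('s1.png')
M=np.array([[-.065,-.12],[.065,-.12],[.065,.12],[-.065,.12]])
A=[(30,217),(198,270),(343,68),(185,15)];B=[(672,280),(770,158),(503,28),(403,138)]
k=3.2
P=[onz(c,250+u/k,170+v/k,.07)[:2] for u,v in A]; Q=[onz(s,225+(u-384)/k,210+v/k,.07)[:2] for u,v in B]
def fit(P):
    P=np.array(P);m=P.mean(0);z=((P-m)@[1,1j]*np.conj(M@[1,1j])).sum();return m,np.angle(z),abs(z)/(M**2).sum()
for W in (P,Q,(np.array(P)+Q)/2): print(fit(W))
m,th,_=fit((np.array(P)+Q)/2)
R=np.array([[np.cos(th),-np.sin(th)],[np.sin(th),np.cos(th)]])
def W(x,y): return m+R@[x,y]
E
python3 - <<'E'
from fit import *
o1,d1=ray(c,250+205/k,170+138/k);o2,d2=ray(s,225+(634-384)/k,210+113/k)
t=np.linalg.lstsq(np.array([d1,-d2]).T,o2-o1,rcond=None)[0];p=(o1+d1*t[0]+o2+d2*t[1])/2
print('lever tri',p,'case',R.T@(p[:2]-m))
for n,q in (('cap',[.4768,.103]),('btn',[.5415,-.2937])): print(n,R.T@(np.array(q)-m))
print([W(.025,y) for y in(-.03,0,.03)])
for u,v in((278,128),(260,155),(240,182)): print('tick',R.T@(onz(c,250+u/k,170+v/k,.07)[:2]-m))
E
```

```text
(array([0.50528695, 0.02811667]), np.float64(0.14746852112070938), np.float64(0.9793901990093798))
(array([0.50270379, 0.02494656]), np.float64(0.14557242069070012), np.float64(0.9755362671979756))
(array([0.50399537, 0.02653162]), np.float64(0.14652233988750035), np.float64(0.9774627938338268))
lever tri [0.53362429 0.00317464 0.09987836] case [ 0.02590136 -0.02743248]
cap [-0.01573969  0.07961949]
btn [-0.00965061 -0.3222759 ]
[array([5.33107446e-01, 5.03040678e-04]), array([0.52872749, 0.03018158]), array([0.52434753, 0.05986013])]
tick [0.05219242 0.03514674]
tick [0.05281559 0.00411804]
tick [ 0.0521881  -0.02656167]
```

```bash
cat > mv.py <<'E'
from h import *
from scipy.spatial.transform import Rotation as Ro
def units(p,yaw):
    o=get_obs();T=Ro.from_euler('xyz',o['tool_rot']);G=Ro.from_euler('xyz',[np.pi,0,yaw])
    print('shift',np.round(T.inv().apply(np.array(p)-o['position'])/.05,3),'turn',np.round(np.degrees((T.inv()*G).as_rotvec())/8,3),'F',o['ft_force'].round(2),o['position'].round(4),round(o['t'],2))
E
python3 - <<'E'
from mv import *; from fit import *
units([*W(.026,-.078),.2],th)
E
```

```text
(array([0.50528695, 0.02811667]), np.float64(0.14746852112070938), np.float64(0.9793901990093798))
(array([0.50270379, 0.02494656]), np.float64(0.14557242069070012), np.float64(0.9755362671979756))
(array([0.50399537, 0.02653162]), np.float64(0.14652233988750035), np.float64(0.9774627938338268))
shift [10.196  8.739  0.67 ] turn [ 1.200e-02  3.000e-03 -4.193e+00] F [ 0.18 -0.99  1.06] [0.2653 0.5654 0.2327] 0.15
```

Request:
send_rows(steps=[[[0.4,0.34,0,0,0,-0.3],[1.1,0.95,0,0,0,-0.7],[1.8,1.55,0,0,0,-1.1],[2.5,2.15,0,0,0,-1.5],[3.2,2.75,0.1,0,0,-1.9],[3.9,3.35,0.2,0,0,-2.3],[4.6,3.95,0.3,0,0,-2.7],[5.3,4.55,0.4,0,0,-3.1],[6.0,5.15,0.5,0,0,-3.5],[6.7,5.75,0.6,0,0,-3.9],[7.4,6.35,0.67,0,0,-4.2],[8.0,6.85,0.67,0,0,-4.2]]], gripper=0, newtons=40)

```text
t: 1.35
position: [0.482, 0.0835, 0.1994]
tool_rot: [3.141, 0.001, 0.148]
ft_force: [0.7, 0.5, 0.6]
finger_gap: 0.0029
grasp_force: 0.0
```

```bash
python3 - <<'E'
from mv import *; from fit import *
units([*W(.026,-.078),.2],th)
E
```

```text
(array([0.50528695, 0.02811667]), np.float64(0.14746852112070938), np.float64(0.9793901990093798))
(array([0.50270379, 0.02494656]), np.float64(0.14557242069070012), np.float64(0.9755362671979756))
(array([0.50399537, 0.02653162]), np.float64(0.14652233988750035), np.float64(0.9774627938338268))
shift [ 0.786  2.752 -0.012] turn [0.002 0.01  0.007] F [0.66 0.47 0.64] [0.482  0.0835 0.1994] 1.35
```

Request:
send_rows(steps=[[[0.2,0.7,0,0,0,0],[0.4,1.4,0,0,0,0],[0.6,2.1,0,0,0,0],[0.74,2.6,0,0,0,0],[0.78,2.75,0,0,0,0],[0.78,2.75,0,0,0,0]]])

```text
t: 1.95
position: [0.5408, -0.0452, 0.1995]
tool_rot: [-3.141, 0.001, 0.146]
ft_force: [0.1, 0.0, -0.1]
finger_gap: 0.0005
grasp_force: 0.0
```

```bash
sed -i 's/^for W in.*$//' fit.py; python3 - <<'E'
from mv import *; from fit import *
w=snap('wrist','w2.png')
units([*W(.026,-.078),.099],th)
print('pred lever top corners',[np.round(proj(w,[*W(.025+a,-.027+b),.114]),1) for a,b in((-.017,-.011),(.017,-.011))])
E
```

```text
shift [0.006 0.049 2.013] turn [-0.002  0.006  0.002] F [-0.17 -0.08 -0.19] [ 0.5405 -0.0445  0.1996] 2.0
pred lever top corners [array([269.2, 274.1]), array([267.2, 228.5])]
```

View pics/w2.png

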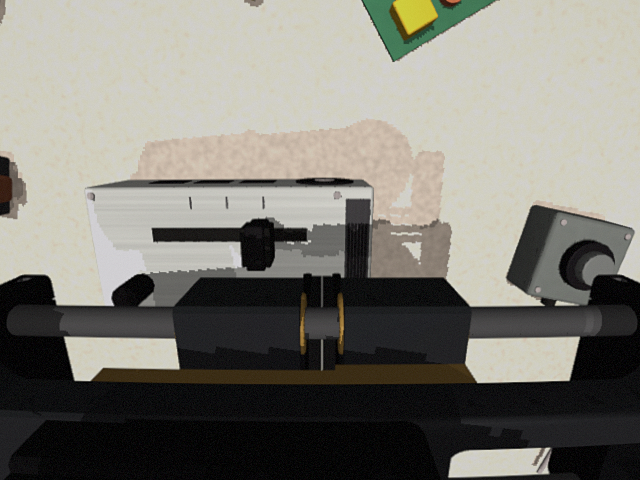

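The wrist view confirms the case pose. The lever's -y face is near column 274, with rows 220–270, and the button is at (597,268). I'll descend partway and check finger clearance from the side.

Request:
send_rows(steps=[[[0.06,0.1,0.5,0,0,0],[0.06,0.1,1.0,0,0,0],[0.06,0.1,1.3,0,0,0],[0.06,0.1,1.3,0,0,0]]])

```text
t: 2.4
position: [0.5425, -0.0479, 0.1329]
tool_rot: [-3.141, 0.005, 0.149]
ft_force: [0.3, -0.2, -0.5]
finger_gap: 0.0004
grasp_force: 0.0
```

```bash
python3 - <<'E'
from mv import *; from fit import *
w=snap('side','d2.png'); w3=snap('scene','s2.png')
p=get_obs()['position'];print(p,'case',R.T@(p[:2]-m))
for s,n in((w,'side'),(w3,'scene')): print(n,'tip',proj(s,p-[0,0,.011]),'body',proj(s,p+[0,0,.059]))
c0=lambda s,n:(lambda u,v:cv2.convertScaleAbs(cv2.resize(s['frame'][int(v)-40:int(v)+50,int(u)-55:int(u)+45],(400,360),interpolation=2),alpha=2.2,beta=10))(*proj(s,p))
cv2.imwrite('pics/c2.png',np.hstack([c0(w,0),c0(w3,0)]))
E
```

```text
[ 0.54473996 -0.04804021  0.13558447] case [ 0.02942062 -0.07972143]
side tip (np.float64(323.0103011004215), np.float64(246.81203865627415)) body (np.float64(322.78629346995535), np.float64(226.7037606809764))
scene tip (np.float64(303.8811236902114), np.float64(220.15536453627743)) body (np.float64(302.85873153559476), np.float64(194.05997930199274))
```

View pics/c2.png

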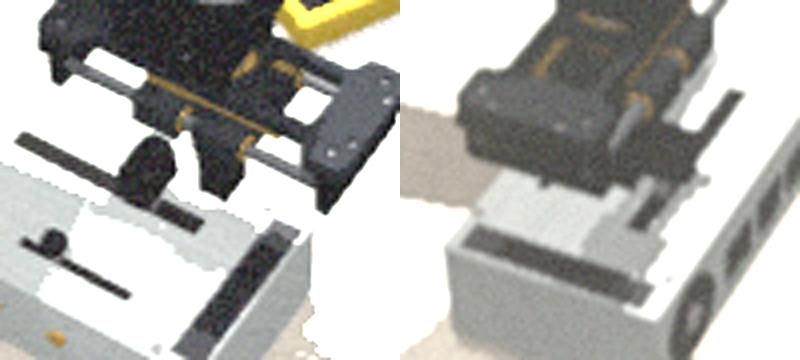

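The fingers stick out about 48 mm below the carriage, so the carriage clears the lever. The tips are behind the lever's -y face. Descending, then pushing at 0.05 m/s.

Request:
send_rows(steps=[[[0,0,0.3,0,0,0],[0,0,0.6,0,0,0],[0,0,0.65,0,0,0],[0,-0.15,0.65,0,0,0],[0,-0.25,0.65,0,0,0],[0,-0.35,0.65,0,0,0],[0,-0.45,0.65,0,0,0]]])

```text
t: 3.2
position: [0.5416, -0.026, 0.1033]
tool_rot: [-3.142, -0.001, 0.148]
ft_force: [0.4, 0.2, -1.3]
finger_gap: 0.0006
grasp_force: 0.0
```

Request:
send_rows(steps=[[[0,-0.1,0,0,0,0],[0,-0.2,0,0,0,0],[0,-0.3,0,0,0,0],[0,-0.4,0,0,0,0],[0,-0.5,0,0,0,0]]])

```text
t: 3.7
position: [0.538, -0.0037, 0.1028]
tool_rot: [3.139, 0.0, 0.148]
ft_force: [2.2, -5.1, 0.7]
finger_gap: 0.0005
grasp_force: 2.6
```

Request:
send_rows(steps=[[[0,-0.1,0,0,0,0],[0,-0.2,0,0,0,0],[0,-0.3,0,0,0,0],[0,-0.4,0,0,0,0]]])

```text
t: 4.1
position: [0.5348, 0.0183, 0.1028]
tool_rot: [3.142, -0.0, 0.148]
ft_force: [1.2, -1.6, 1.3]
finger_gap: 0.0007
grasp_force: 1.1
```

```bash
python3 - <<'E'
from mv import *; from fit import *
o=get_obs();p=o['position'];print(p,'case',R.T@(p[:2]-m),o['ft_force'],o['t'])
E
```

```text
[0.53478091 0.01831318 0.10275037] case [ 0.02925579 -0.01262502] [ 1.17665168 -1.62052384  1.29027847] 4.1
```

Request:
send_rows(steps=[[[0,-0.1,0,0,0,0],[0,-0.2,0,0,0,0],[0,-0.3,0,0,0,0],[0,-0.33,0,0,0,0],[0,-0.36,0,0,0,0]]])

```text
t: 4.6
position: [0.5316, 0.0363, 0.1022]
tool_rot: [-3.141, 0.001, 0.148]
ft_force: [-0.1, 0.9, 0.0]
finger_gap: 0.0004
grasp_force: 0.0
```

```bash
python3 - <<'E'
from mv import *; from fit import *
o=get_obs();p=o['position'];print(p,'case',R.T@(p[:2]-m),o['ft_force'],o['t'])
w=snap('wrist','w3.png'); w3=snap('side','d3.png')
cv2.imwrite('pics/c3.png',np.hstack([cv2.resize(w['frame'][150:400,100:500],(400,250)),cv2.convertScaleAbs(cv2.resize(w3['frame'][205:305,230:350],(400,333))[:250],alpha=1.8,beta=10)]))
E
```

```text
[0.53155824 0.03626712 0.10217482] case [0.0286889  0.00560704] [-0.14882397  0.88417626  0.04146743] 4.6
```

View pics/c3.png

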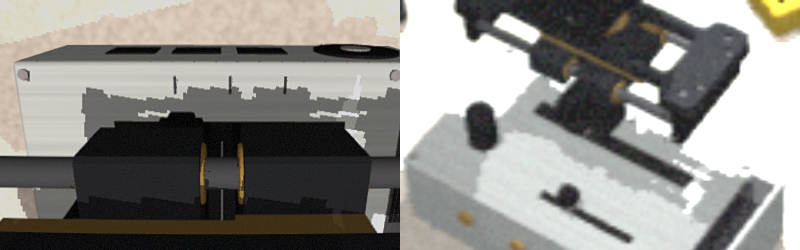

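The lever has jumped past the second hump: in the wrist crop its tip is at (182,118), near the run tick at column 175, and the capacitor is untouched. I'll push gently on to the hard stop.

Request:
send_rows(steps=[[[0,-0.03,0,0,0,0],[0,-0.06,0,0,0,0],[0,-0.09,0,0,0,0],[0,-0.09,0,0,0,0]]])

```text
t: 5.1
position: [0.5312, 0.0402, 0.1025]
tool_rot: [-3.142, 0.0, 0.148]
ft_force: [0.3, -0.8, -0.7]
finger_gap: 0.0005
grasp_force: 0.1
```

Request:
send_rows(steps=[[[0,-0.03,0,0,0,0],[0,-0.05,0,0,0,0],[0,-0.05,0,0,0,0]]])

```text
t: 5.4
position: [0.5309, 0.0419, 0.1025]
tool_rot: [3.141, 0.001, 0.148]
ft_force: [2.6, -4.9, -0.5]
finger_gap: 0.0005
grasp_force: 2.3
```

Request:
send_rows(steps=[[[0,-0.03,0,0,0,0],[0,-0.05,0,0,0,0],[0,-0.05,0,0,0,0]]])

```text
t: 5.7
position: [0.5309, 0.0422, 0.1026]
tool_rot: [3.137, 0.001, 0.148]
ft_force: [5.3, -13.9, -2.6]
finger_gap: 0.0007
grasp_force: 7.1
```

Hard stop reached: 15 N with no further motion. Hold, back off, lift, and head to the station.

Request:
send_rows(steps=[[[0,0,0,0,0,0],[0,0,0,0,0,0],[0,0.2,0,0,0,0],[0,0.5,0,0,0,0],[0,0.6,-0.4,0,0,0],[0,0.7,-1.2,0,0,0],[0,1.3,-2.0,0,0,0],[0,2.1,-2.0,0,0,0],[0,2.9,-2.0,0,0,0],[0,3.5,-2.0,0,0,0],[0,3.8,-2.0,0,0,0],[0,3.8,-2.0,0,0,0]]])

```text
t: 6.9
position: [0.5586, -0.1446, 0.2023]
tool_rot: [-3.141, -0.0, 0.145]
ft_force: [-0.1, -0.2, 0.2]
finger_gap: 0.0008
grasp_force: 0.0
```

```bash
python3 - <<'E'
from mv import *; from fit import *
w=snap('wrist','w4.png'); snap('side','d4.png'); 
a=w['frame'];b=load('d4.png')['frame']
cv2.imwrite('pics/c4.png',np.hstack([cv2.resize(a,(480,360)),cv2.convertScaleAbs(cv2.resize(b[205:305,230:350],(320,267))[:,:],alpha=1.8,beta=10) if 0 else cv2.copyMakeBorder(cv2.convertScaleAbs(cv2.resize(b[205:305,230:350],(320,267)),alpha=1.8),0,93,0,0,0)]))
units([.5415,-.2937,.1],th)
print(onz(w,*proj(w,[.5415,-.2937,.065]),.065), proj(w,[.5415,-.2937,.065]))
E
```

```text
shift [-0.778  2.938  2.046] turn [-0.004  0.001  0.005] F [ 0.    0.69 -0.85] [ 0.5584 -0.1427  0.2024] 7.0
[ 0.5415 -0.2937  0.065 ] (np.float64(484.08024844189765), np.float64(274.9041632998319))
```

View pics/c4.png

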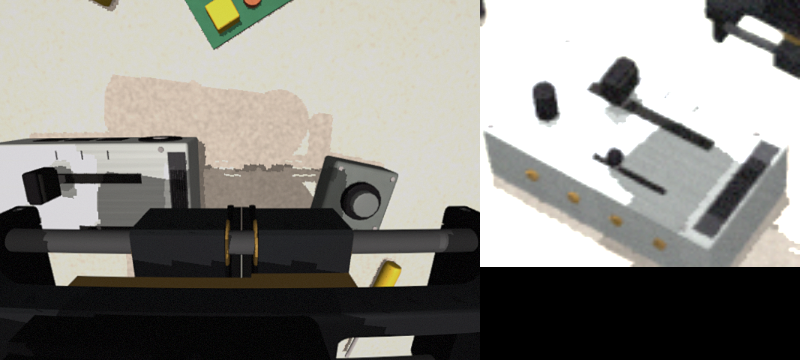

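The lever is home at the end of its slot. The button's top disc is at wrist pixel (483,265). I'll triangulate it across the three views.

```bash
python3 - <<'E'
from mv import *; from fit import *
w=load('w4.png')
A=np.zeros((3,3));b=np.zeros(3)
for S,u,v in((w,483,265),(s,410,323),(c,229,315)):
    o,d=ray(S,u,v);d/=np.linalg.norm(d);Q=np.eye(3)-np.outer(d,d);A+=Q;b+=Q@o
    print(onz(S,u,v,.06),onz(S,u,v,.07))
p=np.linalg.solve(A,b);print(p)
units([p[0],p[1],.1],th)
E
```

```text
[ 0.54909473 -0.29290757  0.06      ] [ 0.55181581 -0.28749063  0.07      ]
[ 0.54541982 -0.29363702  0.06      ] [ 0.53988285 -0.29620385  0.07      ]
[ 0.53949201 -0.28939938  0.06      ] [ 0.54569741 -0.29477687  0.07      ]
[ 0.5454678  -0.29277515  0.06259786]
shift [-0.696  2.931  2.046] turn [-0.004  0.001  0.005] F [ 0.    0.69 -0.85] [ 0.5584 -0.1427  0.2024] 7.0
```

Request:
send_rows(steps=[[[-0.2,0.7,0.2,0,0,0],[-0.35,1.4,0.6,0,0,0],[-0.5,2.1,1.0,0,0,0],[-0.65,2.7,1.5,0,0,0],[-0.7,2.93,1.9,0,0,0],[-0.7,2.93,2.2,0,0,0],[-0.7,2.93,2.25,0,0,0]]])

```text
t: 7.7
position: [0.5443, -0.2917, 0.0878]
tool_rot: [-3.139, 0.004, 0.148]
ft_force: [-0.3, 0.0, 0.2]
finger_gap: 0.0
grasp_force: 0.0
```

Request:
send_rows(steps=[[[0,0,0.1,0,0,0],[0,0,0.2,0,0,0],[0,0,0.26,0,0,0],[0,0,0.3,0,0,0],[0,0,0.3,0,0,0]]])

```text
t: 8.2
position: [0.5461, -0.2926, 0.0757]
tool_rot: [3.141, -0.001, 0.148]
ft_force: [0.8, 2.2, 3.5]
finger_gap: 0.0003
grasp_force: 1.4
```

Request:
send_rows(steps=[[[0,0,0.04,0,0,0],[0,0,0.08,0,0,0],[0,0,0.08,0,0,0]]])

```text
t: 8.5
position: [0.5462, -0.2929, 0.0724]
tool_rot: [3.141, -0.002, 0.148]
ft_force: [0.1, 4.1, 8.0]
finger_gap: 0.0005
grasp_force: 4.1
```

Request:
send_rows(steps=[[[0,0,0.04,0,0,0],[0,0,0.06,0,0,0],[0,0,0.06,0,0,0]]])

```text
t: 8.8
position: [0.5462, -0.2929, 0.0722]
tool_rot: [3.14, -0.002, 0.149]
ft_force: [-5.7, 7.0, 20.0]
finger_gap: 0.0005
grasp_force: 10.2
```

```bash
python3 - <<'E'
from mv import *; from fit import *
S=[snap('side','d5.png'),snap('scene','s5.png')]
p=get_obs()['position']-[0,0,.011]
I=[]
for x in S:
    u,v=map(int,proj(x,p));print(u,v);I.append(cv2.convertScaleAbs(cv2.resize(x['frame'][v-35:v+35,u-40:u+40],(400,350),interpolation=2),alpha=1.8))
cv2.imwrite('pics/c5.png',np.hstack(I))
E
```

```text
410 322
230 317
```

View pics/c5.png

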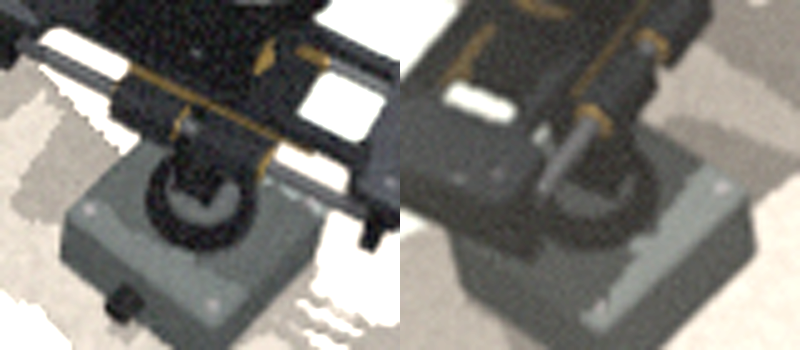

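The fingertip sits toward the far side of the button, whose disc is at about (204,195) in the left crop and (602,193) in the right. It may be catching the collar, so I'll compute the offset.

```bash
python3 - <<'E'
from mv import *
S=[(load('d5.png'),410.8,326),(load('s5.png'),230.4,320.6)]
A=np.zeros((3,3));b=np.zeros(3)
for x,u,v in S:
    print([onz(x,u,v,z).round(4) for z in(.05,.056,.061)])
    o,d=ray(x,u,v);d/=np.linalg.norm(d);Q=np.eye(3)-np.outer(d,d);A+=Q;b+=Q@o
print(np.linalg.solve(A,b))
E
```

```text
[array([ 0.5459, -0.2968,  0.05  ]), array([ 0.5426, -0.2983,  0.056 ]), array([ 0.5399, -0.2995,  0.061 ])]
[array([ 0.5444, -0.2928,  0.05  ]), array([ 0.5481, -0.296 ,  0.056 ]), array([ 0.5511, -0.2987,  0.061 ])]
[ 0.54556519 -0.29561607  0.05188411]
```

The true centre is about 4 mm further toward -y. I'll lift, shift, and press again.

Request:
send_rows(steps=[[[0,0,-0.2,0,0,0],[0,0,-0.5,0,0,0],[0,0.08,-0.5,0,0,0],[0,0.08,-0.3,0,0,0],[0,0.08,-0.2,0,0,0],[0,0.08,-0.2,0,0,0]]])

```text
t: 9.5
position: [0.5451, -0.297, 0.0761]
tool_rot: [-3.14, 0.003, 0.147]
ft_force: [-1.9, 0.0, 2.5]
finger_gap: 0.0004
grasp_force: 1.3
```

Request:
send_rows(steps=[[[0,0,0.04,0,0,0],[0,0,0.08,0,0,0],[0,0,0.08,0,0,0]]])

```text
t: 9.8
position: [0.5452, -0.297, 0.0738]
tool_rot: [-3.141, 0.002, 0.148]
ft_force: [-2.8, -0.8, 3.6]
finger_gap: 0.0005
grasp_force: 2.0
```

Request:
send_rows(steps=[[[0,0,0.04,0,0,0],[0,0,0.08,0,0,0],[0,0,0.08,0,0,0]]])

```text
t: 10.1
position: [0.5456, -0.297, 0.0723]
tool_rot: [3.141, 0.001, 0.148]
ft_force: [-7.0, 2.0, 14.5]
finger_gap: 0.0002
grasp_force: 7.1
```

Request:
send_rows(steps=[[[0,0,0.04,0,0,0],[0,0,0.06,0,0,0],[0,0,0.06,0,0,0]]])

```text
t: 10.4
position: [0.5456, -0.297, 0.072]
tool_rot: [3.14, 0.001, 0.149]
ft_force: [-10.0, 4.7, 25.6]
finger_gap: 0.0
grasp_force: 13.1
```

The force ramped gently like a spring (2.5 to 3.6 N), then hit a hard bottom at the same height as before, so the button is fully down. Release and retreat.

Request:
send_rows(steps=[[[0,0,-0.2,0,0,0],[0,0,-0.6,0,0,0],[0,0,-1.4,0,0,0],[0,0,-2.2,0,0,0],[0,0.8,-2.6,0,0,0],[0,1.6,-2.6,0,0,0],[0,2.2,-2.6,0,0,0],[0,2.4,-2.6,0,0,0],[0,2.4,-2.6,0,0,0],[0,2.4,-2.6,0,0,0]]])

```text
t: 11.4
position: [0.5638, -0.4148, 0.1963]
tool_rot: [-3.141, 0.0, 0.148]
ft_force: [0.4, -0.0, 0.5]
finger_gap: 0.0005
grasp_force: 0.0
```

```bash
python3 - <<'E'
from mv import *
a=snap('side','d6.png')['frame'];b=snap('scene','s6.png')['frame']
cv2.imwrite('pics/c6.png',np.hstack([cv2.convertScaleAbs(cv2.resize(x[y:y+195,u:u+260],(400,300),interpolation=2),alpha=1.5) for x,u,y in((a,210,180),(b,170,165))]))
E
```

```text
(no output)
```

View pics/c6.png

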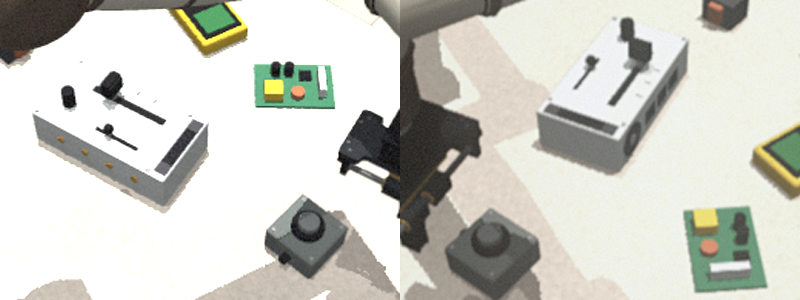

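The lever stands at the run end of its slot, (110,85) in the left crop. The button at (308,222) is up, the capacitor and trim slider are where they were, and the arm is clear.

```bash
python3 -c "
from h import *
print(ticket.job_done())"
```

```text
the job is handed in; nothing more can be done
None
```

I pushed the lever to its second stop, then pressed the start button fully down (twice, the second time better centred) and let it come up. The final pictures show the trim slider and nearby items still in place, and the job is handed in; no verdict came back.

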